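# Make up two microscopy kits

### The job

Make up the two microscopy kits on the desk, everything standing upright on the floor of its own compartment. The oil-immersion kit goes in the two-compartment tray: the longest objective in the smaller compartment and the dropper bottle in the larger one; the pond-life kit goes in the three-compartment tray: the eyepiece in the middle, with the shortest objective and the glass vial in the two end compartments, either way round. Leave the middle-length objective standing where it is.

Things in the scene. Friction and masses are not known exactly. Their poses are not given: they have to be found in the camera images.
- objective_long: Steel microscope objective, a smooth upright cylinder 24 mm in diameter, 62 mm tall over all: straight-sided up to 54 mm, then tapering to a nose 10 mm across on top. The longest of three look-alike objectives. Loose, stands on its flat base, 110 g give or take. Origin: centre of the underside, z up.
- objective_middle: Steel microscope objective, a smooth upright cylinder 24 mm in diameter, 48 mm tall over all: straight-sided up to 40 mm, then tapering to a nose 14 mm across on top. The middle-length one of three look-alike objectives. Loose, stands on its flat base, 90 g give or take. Origin: centre of the underside, z up. Belongs to neither kit.
- objective_short: Steel microscope objective, a smooth upright cylinder 24 mm in diameter, 36 mm tall over all: straight-sided up to 28 mm, then tapering to a nose 18 mm across on top. The shortest of three look-alike objectives. Loose, stands on its flat base, 70 g give or take. Origin: centre of the underside, z up.
- eyepiece: Microscope eyepiece standing on its eye end: black cylinder 34 mm in diameter and 34 mm tall, with a bright steel tube 23 mm in diameter and 10 mm high on top (44 mm in all). Loose, about 90 g. Origin: centre of the underside, z up.
- dropper_bottle: Small white plastic dropper bottle: straight round body 32 mm in diameter up to 48 mm, then a shoulder and a pointed nozzle, 80 mm tall in all. Loose, about 50 g. Origin: centre of the underside, z up.
- vial: Small glass specimen vial with a paper band and a white cap: straight round body 30 mm in diameter up to 36 mm, neck, then a cap 22 mm in diameter, 54 mm tall in all. Loose, about 50 g. Origin: centre of the underside, z up.
- tray_two: Shallow kit tray with two unequal compartments, grey floor, white rims; fixed, turned any way. 136 x 64 mm outside; rims and divider 4 mm thick, rising to 12 mm above the desk; floor 4 mm thick. Origin: centre of the underside; x along the row. Smaller compartment (48 along x, 56 mm along y) centred at x = -40 mm, larger (76 x 56 mm) at x = +26 mm, y = 0.
- tray_three: Shallow kit tray with three compartments in a row, grey floor, white rims; fixed, turned any way. 168 x 64 mm outside; rims and dividers 4 mm thick, rising to 12 mm above the desk; floor 4 mm thick. Origin: centre of the underside; x along the row. Middle compartment (56 along x, 56 mm along y) at x = 0, end ones (48 x 56 mm) at x = -56 and +56 mm. Fingers closing along y clear the neighbours.
There are look-alikes about, which are no part of the job. Leave any green or orange look-alike of the objective_middle alone.

How it is judged:
By the outcome, as a careful person would: the job done as asked, in the order asked, and still so for the second after the job is handed in, with the robot touching nothing.
It also fails if it takes over 128 s, if anything falls off the work surface, if the arm or the gripper's body presses on something with over 40 N, if the wrist force passes 120 N, or if a joint passes its speed limit or range.

### The arm

A 7-joint arm with a two-finger parallel gripper is mounted at the origin on the work surface. World frame = base frame: x ahead of the robot, y to its left, z up, the work surface at z = 0. Lengths are in m, angles in rad, forces in N, time in s.
With the tool pointing down it reaches from about 0.35 to 0.9 m from the base axis. Payload 8.1 kg.
Tool frame: the origin (TCP) lies at the very end of the fingers, on their centre line; the grasp point (between the pads) lies grip_point_offset behind it (grip_point_offset is the distance from the TCP to the grasp point, in m); z points along the fingers, y is the direction in which the jaws open and shut (so a half turn about z gives the same grasp; the last joint's range is limited). The gripper opens to 92 mm and grips with 3 to 60 N. Pads are 19 mm wide; open, the fingers measure 130 mm over their backs; the gripper's body (75 mm by 190 mm) begins 47 mm behind the grasp point.
Start: joints at [-1.337, 0.434, 0.025, 1.573, -0.012, 1.134, -0.075], TCP at [0.207, 0.59, 0.227] pointing down, gripper open.
Joint ranges: [-2.62, 2.62], [-0.44, 2.09], [-1.27, 1.32], [0.08, 2.57], [-1.32, 4.46], [0.12, 2], [-2.74, 2.74]. Speed limits (rad/s): [2.22, 2.22, 3.01, 3.01, 3.14, 3.14, 3.14].

### API

Orientations are given as a rotation vector (axis times angle).
In Python, from cell import * gives the robot as it stands.
- The arm moves only by the tool drive_tool, never from a script. Its argument "increments" is a list of rows, each an object of numbers: "grip": the gripper's target within -1 to 1 (shut at 1, half-way at 0, fully open at -1); "tx", "ty", "tz": the shift along the world's x, y, z normalised to -1 to 1, where 1 is 400 mm; "turn": the turn about the world's z normalised to -1 to 1, where 1 is 60 degrees. In form: [{"grip": .., "tx": .., "ty": .., "tz": .., "turn": ..}, ...]. A call has 1 to 20 rows; each row is the pose to reach, as a shift and turn from the pose measured when the call began; what a row does not reach only later rows make up. A row lasts 1/10 s, in which the tool goes at most 50 mm and 8.59 degrees, less where a joint would pass 70% of its speed; a pose out of reach is approached as far as the arm can. A call with a number of a shift or a turn outside -1 to 1 is refused whole. A call with a gripper value outside its range is refused whole. The fingers move at their own pace and stop on an object; "newtons" is the grip in N (left out, the last holds). Time passes only in rows, so rows that repeat a pose let the fingers close. It gives the time, the measured TCP pose, the force and the opening at its end, in the units of the state.
- observe(): the state, without advancing time (a new reading comes with each control period).
- get_image(name): name is "side" or "top"; returns the picture (480x640x3 uint8, red, green, blue); there is no depth.
- camera_info(name): a dict with "fx", "fy", "cx", "cy" (pixels), "distortion" ([k1, k2, p1, p2, k3] as OpenCV has them; the pictures are not rectified), "eye" and "rotation" of the camera in the world. Camera axes: x right, y down, z forward; pixel columns grow to the right and rows downward; lengths in m; the calibration is good to about 2 mm. A picture is of the moment at which its call begins. camera_info takes no time and is no camera call.
- sign_off(): hands the job in, once; it reports no verdict.
The state is a dict: "clock": time; "joints": joint angles; "dq": joint speeds; "joint_efforts": joint torques, N m; "position": TCP position; "ee_rot": TCP orientation; "force": force on the tool from outside, world axes, zero at the start; "ft_torque": the same for the moment, N m; "width": opening from 0.0 (shut) to 1.0 (fully open).
Only numpy, scipy, OpenCV 4.12 (cv2) and the standard library are available. Lean on these libraries where they do the work, as an engineer would, in place of code of your own. Each camera call takes 0.05 s, during which the arm holds its last target. There are 200 camera calls.

## Working session

There is one attempt and no reset: what is moved stays moved. The work goes in short steps, Python scripts to look and compute and a tool call to move; the robot and the scene stay as the last step left them, time stands still between calls to the robot, and variables do not carry over. Pictures are saved under pics/ and viewed, about 12 in all and at most 16, crops included, and the job is handed in when it is done.

Besides the shell and the picture viewer there is one more tool, called after "Emit:" in YAML: its name, and indented under it one key for each argument. drive_tool: Moves the arm, as the interface text tells. Its arguments: {"type":"object","properties":{"increments":{"type":"array","items":{"type":"object","properties":{"grip":{"type":"number"},"tx":{"type":"number"},"ty":{"type":"number"},"tz":{"type":"number"},"turn":{"type":"number"}}}},"newtons":{"type":"number"}},"required":["increments"]}

```bash
mkdir -p pics; ls; python3 - <<'E'
from cell import *
import cv2
s=observe();print(s)
for n in("top","side"):
    cv2.imwrite(f"pics/{n}0.png",get_image(n)[:,:,::-1]);print(n,camera_info(n))
E
```

```text
pics
{'clock': 0.0, 'joints': array([-1.33658227,  0.43524498,  0.02500691,  1.57410869, -0.01158723,
        1.13395991, -0.07510115]), 'dq': array([ 3.23094058e-04,  1.48942571e-04,  6.02160416e-04,  1.65662644e-04,
        9.47838240e-05, -6.71058343e-04, -3.63423043e-04]), 'joint_efforts': array([-2.55405184e-04, -6.67836142e+01,  9.85257849e-01, -3.14468765e+01,
       -6.04210887e-02,  4.27456037e-02,  2.06310588e-04]), 'position': array([0.20646096, 0.58937959, 0.22592721]), 'ee_rot': array([-5.26702198e-01, -3.09702800e+00,  2.47119125e-03]), 'force': array([ 0.72018026,  0.15638039, -0.36164685]), 'ft_torque': array([ 0.04999563,  0.0099993 , -0.09305565]), 'width': 1.0022761714209876}
top {'fx': 505.00577672199034, 'fy': 505.00577672199034, 'cx': 324.8805991783968, 'cy': 238.1291364562114, 'distortion': array([-0.02749539,  0.        ,  0.        ,  0.        ,  0.        ]), 'eye': array([0.37104727, 0.00149697, 1.02982644]), 'rotation': array([-2.14423371,  2.10916319, -0.19819901])}
side {'fx': 433.8252945462791, 'fy': 433.8252945462791, 'cx': 315.78929628993944, 'cy': 242.46695593241756, 'distortion': array([-0.05002109,  0.        ,  0.        ,  0.        ,  0.        ]), 'eye': array([ 0.38016193, -0.69017722,  0.50849421]), 'rotation': array([-2.14195525,  0.26597293, -0.11164405])}
```

View pics/top0.png

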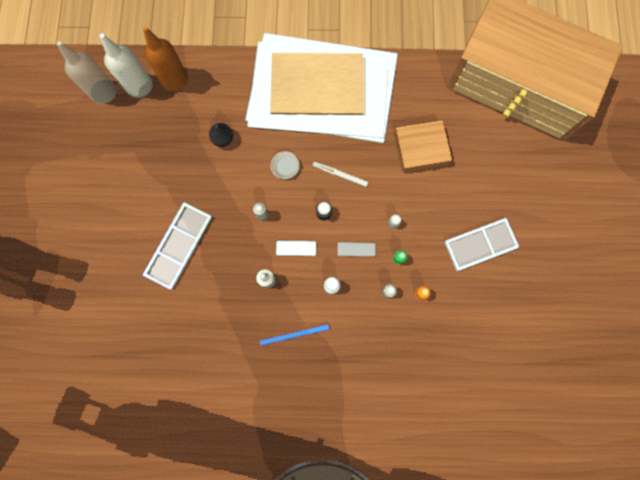

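View pics/side0.png

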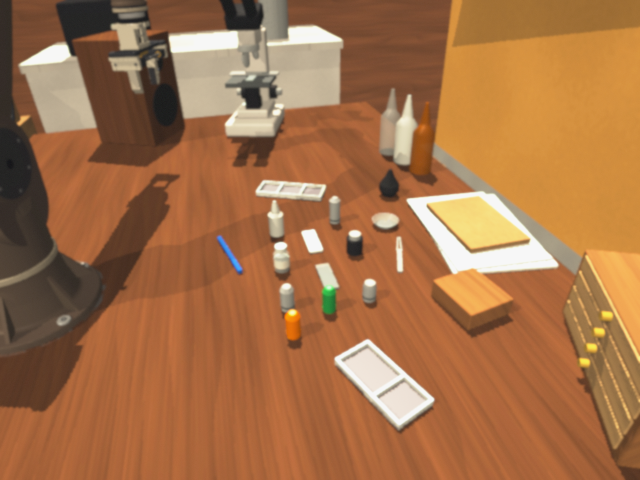

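The top view shows tray_three at (178,246) and tray_two at (482,244). The steel objectives are at (260,211), (395,220) and (390,291), the eyepiece at (323,211), the dropper at (265,278) and the vial at (332,286). The green and orange decoys sit beside the two right-hand objectives. The side view shows the same layout.

```bash
python3 - <<'E'
import cv2,numpy as np
t=cv2.imread("pics/top0.png");s=cv2.imread("pics/side0.png")
a=cv2.resize(t[190:310,240:440],None,fx=4,fy=4,interpolation=cv2.INTER_CUBIC)
b=cv2.resize(s[180:345,220:420],None,fx=3.6,fy=3.6,interpolation=cv2.INTER_CUBIC)
cv2.imwrite("pics/top0c.png",a);cv2.imwrite("pics/side0c.png",b)
import cell;print([n for n in dir(cell) if not n.startswith('__')]); print(getattr(cell,'grip_point_offset',None))
E
```

```text
['PlanningError', 'camera_info', 'get_image', 'grip_point_offset', 'observe', 'sign_off']
0.0188
```

View pics/top0c.png

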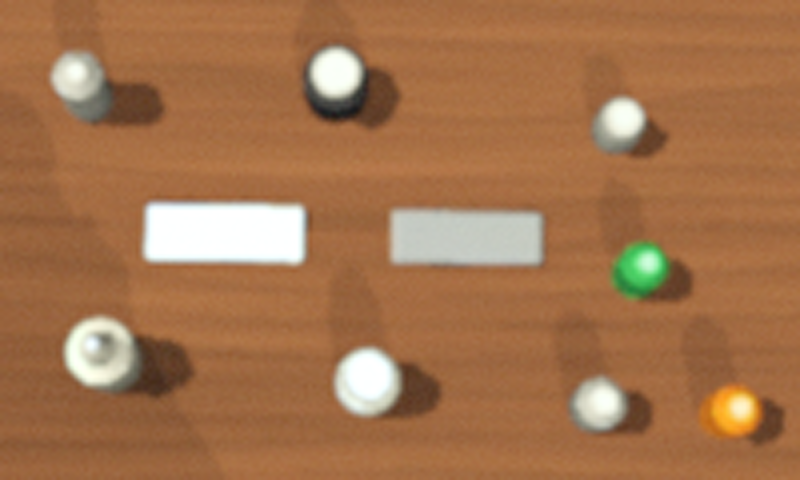

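View pics/side0c.png

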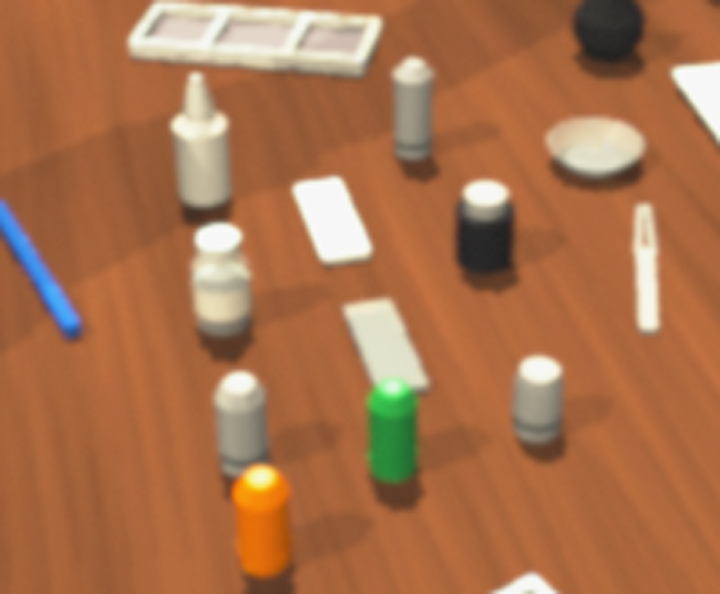

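The top crop shows the nose tops at (77,72) long, (622,119) short and (600,397) middle. The eyepiece tube is at (336,72), the vial cap at (369,374) and the dropper tip at (98,345). In the side crop the tops are at long (413,66), short (540,367), middle (240,382), eyepiece (485,193), vial (218,238) and dropper (195,77), so the order by length is clear.

```bash
cat > h.py <<'E'
import numpy as np,cv2
from cell import *
I={n:camera_info(n) for n in("top","side")}
def ray(n,p):
    c=I[n];K=np.array([[c['fx'],0,c['cx']],[0,c['fy'],c['cy']],[0,0,1]])
    u=cv2.undistortPoints(np.array([[p]],float),K,c['distortion'])[0,0]
    d=cv2.Rodrigues(c['rotation'])[0]@np.array([u[0],u[1],1]);return c['eye'],d/np.linalg.norm(d)
def plane(n,p,z):
    e,d=ray(n,p);return e+d*(z-e[2])/d[2]
def tri(p,q):
    A=np.zeros((3,3));b=np.zeros(3)
    for n,x in(("top",p),("side",q)):
        e,d=ray(n,x);P=np.eye(3)-np.outer(d,d);A+=P;b+=P@e
    X=np.linalg.solve(A,b);e,d=ray("top",p);return X,np.linalg.norm((np.eye(3)-np.outer(d,d))@(X-e))*2
def quad(im,box):
    x0,y0,x1,y1=box;g=im[y0:y1,x0:x1]
    m=cv2.inRange(cv2.cvtColor(g,cv2.COLOR_BGR2HSV),(0,0,110),(179,75,255))
    cs=cv2.findContours(m,cv2.RETR_EXTERNAL,cv2.CHAIN_APPROX_NONE)[0]
    c=cv2.convexHull(max(cs,key=cv2.contourArea))
    for e in np.arange(.01,.2,.005):
        a=cv2.approxPolyDP(c,e*cv2.arcLength(c,True),True)
        if len(a)==4:break
    return a[:,0]+np.array([x0,y0])
E
python3 - <<'E'
from h import *
np.set_printoptions(precision=4,suppress=True)
t=cv2.imread("pics/top0.png");s=cv2.imread("pics/side0.png")
T=dict(long=(77,72),short=(622,119),middle=(600,397),eyep=(336,72),vial=(369,374),drop=(98,345))
S=dict(long=(413,66),short=(540,367),middle=(240,382),eyep=(485,193),vial=(218,238),drop=(195,77))
for k in T:
    p=np.array(T[k])/4+(240-.4,190-.4);q=np.array(S[k])/3.6+(220-.4,180-.4);print(k,*tri(p,q))
for n,bt,bs in(("three",(135,195,220,295),(250,175,332,204)),("two",(438,212,525,277),(328,335,440,430))):
    a=quad(t,bt);b=quad(s,bs);A=[plane("top",p,.012) for p in a];B=[plane("side",p,.012) for p in b]
    for p,x in zip(a,A):
        j=min(range(4),key=lambda j:np.linalg.norm(B[j]-x));print(n,p,x[:2],B[j][:2],*tri(p,b[j]))
    print(n,"centres",np.mean(A,0),np.mean(B,0))
    r=cv2.minAreaRect(np.float32([x[:2]*1000 for x in A]));print(r)
print("pts",[plane("top",p,.05)[:2] for p in((401,257),(424,293))])
E
```

```text
long [0.6091 0.1316 0.0604] 0.0009821431253483081
short [ 0.5958 -0.1406  0.0379] 0.0005943147467051308
middle [ 0.4541 -0.1271  0.0483] 0.0011937270400079034
eyep [0.615  0.0039 0.0452] 0.0010749418633099585
vial [ 0.463  -0.0146  0.0544] 0.001015830268202245
drop [0.4724 0.1135 0.082 ] 5.2750744486692484e-05
three [185 202] [0.631  0.2922] [0.6278 0.2902] [0.6298 0.2926 0.011 ] 0.0028049973160095896
three [211 217] [0.5999 0.2362] [0.5969 0.2194] [0.6019 0.2386 0.0015] 0.0007347913254359968
three [168 289] [0.4499 0.3146] [0.4506 0.3002] [0.4512 0.3172 0.0035] 0.0012786657548186332
three [142 274] [0.4793 0.3697] [0.4779 0.3713] [0.4785 0.3694 0.0129] 0.0014346093430139815
three centres [0.54   0.3032 0.012 ] [0.5383 0.2953 0.012 ]
((540.4381713867188, 303.4176940917969), (64.03718566894531, 170.84486389160156), 62.405269622802734)
two [506 218] [ 0.6083 -0.3751] [ 0.6074 -0.3723] [ 0.607  -0.3739  0.0145] 0.0014268072696474482
two [518 247] [ 0.5477 -0.3969] [ 0.5433 -0.3999] [ 0.5464 -0.3979  0.0084] 0.0037023429875050217
two [456 270] [ 0.4981 -0.2673] [ 0.5015 -0.2644] [ 0.4993 -0.2668  0.0148] 0.0030035472550053
two [445 240] [ 0.5598 -0.2466] [ 0.5587 -0.244 ] [ 0.5586 -0.2459  0.0141] 0.0014399311285544262
two centres [ 0.5535 -0.3215  0.012 ] [ 0.5527 -0.3202  0.012 ]
((553.2308959960938, -321.20526123046875), (64.99002075195312, 139.73721313476562), 20.706369400024414)
pts [array([ 0.5173, -0.1497]), array([ 0.4475, -0.1937])]
```

Triangulated heights agree with the text (60, 38, 48, 45, 54 and 82 mm, rims about 12 mm). Place targets come from the tray fits: tray_two is centred at (0.5535,-0.321) with its small compartment toward -y, and tray_three is at (0.540,0.303). I'm moving now.

Emit:
drive_tool:
  increments:
    - {"grip": -0.3,"tx": 0.7,"ty": -0.8,"tz": 0,"turn": -0.832}
    - {"grip": -0.3,"tx": 0.7,"ty": -0.8,"tz": 0,"turn": -0.832}
    - {"grip": -0.3,"tx": 0.7,"ty": -0.8,"tz": 0,"turn": -0.832}
    - {"grip": -0.3,"tx": 0.7,"ty": -0.8,"tz": 0,"turn": -0.832}
    - {"grip": -0.3,"tx": 0.7,"ty": -0.8,"tz": 0,"turn": -0.832}
    - {"grip": -0.3,"tx": 0.7,"ty": -0.8,"tz": 0,"turn": -0.832}
    - {"grip": -0.3,"tx": 0.7,"ty": -0.8,"tz": 0,"turn": -0.832}
    - {"grip": -0.3,"tx": 0.7,"ty": -0.8,"tz": 0,"turn": -0.832}
    - {"grip": -0.3,"tx": 0.7,"ty": -0.8,"tz": 0,"turn": -0.832}
    - {"grip": -0.3,"tx": 0.7,"ty": -0.8,"tz": 0,"turn": -0.832}
    - {"grip": -0.3,"tx": 0.7,"ty": -0.8,"tz": 0,"turn": -0.832}
    - {"grip": -0.3,"tx": 0.7,"ty": -0.8,"tz": 0,"turn": -0.832}
  newtons: 15

```text
clock: 1.3
position: [0.4854, 0.2708, 0.2257]
ee_rot: [-1.781, -2.586, 0.002]
force: [-0.0, 0.6, -0.4]
width: 0.648
```

Emit:
drive_tool:
  increments:
    - {"grip": -0.3,"tx": 0.306,"ty": -0.35,"tz": -0.25,"turn": 0}
    - {"grip": -0.3,"tx": 0.306,"ty": -0.35,"tz": -0.25,"turn": 0}
    - {"grip": -0.3,"tx": 0.306,"ty": -0.35,"tz": -0.25,"turn": 0}
    - {"grip": -0.3,"tx": 0.306,"ty": -0.35,"tz": -0.25,"turn": 0}
    - {"grip": -0.3,"tx": 0.306,"ty": -0.35,"tz": -0.25,"turn": 0}
    - {"grip": -0.3,"tx": 0.306,"ty": -0.35,"tz": -0.25,"turn": 0}
    - {"grip": -0.3,"tx": 0.306,"ty": -0.35,"tz": -0.25,"turn": 0}
    - {"grip": -0.3,"tx": 0.306,"ty": -0.35,"tz": -0.25,"turn": 0}

```text
clock: 2.1
position: [0.6071, 0.1336, 0.1266]
ee_rot: [-1.776, -2.589, -0.0]
force: [0.0, 0.6, -0.8]
width: 0.652
```

```bash
python3 - <<'E'
from h import *
a=get_image("top")[150:270,200:360,::-1];b=get_image("side")[90:270,240:480,::-1]
a=cv2.resize(a,(800,600))[:, :];b=cv2.resize(b,(800,600))
cv2.imwrite("pics/c1.png",np.hstack([cv2.resize(a,(400,300)),cv2.resize(b,(400,300))]))
E
```

```text
(no output)
```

View pics/c1.png

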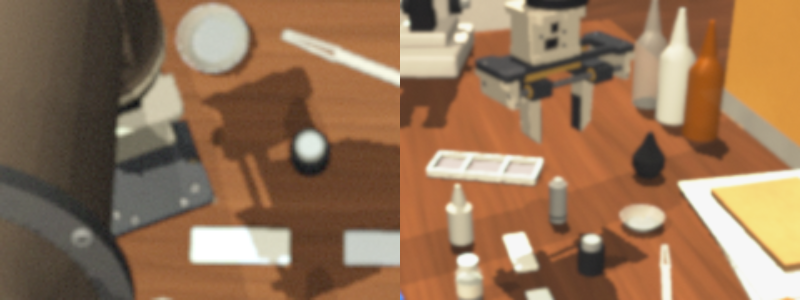

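The gripper is above the long objective in the side view (right half, about (558,200)), with the fingers straddling it at 60 mm opening. I'll go down and grip.

Emit:
drive_tool:
  increments:
    - {"grip": -0.3,"tx": 0.002,"ty": -0.006,"tz": -0.1}
    - {"grip": -0.3,"tx": 0.002,"ty": -0.006,"tz": -0.2}
    - {"grip": -0.3,"tx": 0.002,"ty": -0.006,"tz": -0.274}
    - {"grip": -0.3,"tx": 0.002,"ty": -0.006,"tz": -0.274}
    - {"grip": -0.3,"tx": 0.002,"ty": -0.006,"tz": -0.274}
    - {"grip": 1,"tx": 0.002,"ty": -0.006,"tz": -0.274}
    - {"grip": 1,"tx": 0.002,"ty": -0.006,"tz": -0.274}
    - {"grip": 1,"tx": 0.002,"ty": -0.006,"tz": -0.274}
    - {"grip": 1,"tx": 0.002,"ty": -0.006,"tz": -0.274}
    - {"grip": 1,"tx": 0.002,"ty": -0.006,"tz": -0.274}
    - {"grip": 1,"tx": 0.002,"ty": -0.006,"tz": -0.274}
    - {"grip": 1,"tx": 0.002,"ty": -0.006,"tz": -0.274}
    - {"grip": 1,"tx": 0.002,"ty": -0.006,"tz": -0.274}
  newtons: 15

```text
invalid input
```

Emit:
drive_tool:
  increments:
    - {"grip": -0.3,"tx": 0.002,"ty": -0.006,"tz": -0.1,"turn": 0}
    - {"grip": -0.3,"tx": 0.002,"ty": -0.006,"tz": -0.2,"turn": 0}
    - {"grip": -0.3,"tx": 0.002,"ty": -0.006,"tz": -0.274,"turn": 0}
    - {"grip": -0.3,"tx": 0.002,"ty": -0.006,"tz": -0.274,"turn": 0}
    - {"grip": -0.3,"tx": 0.002,"ty": -0.006,"tz": -0.274,"turn": 0}
    - {"grip": 1,"tx": 0.002,"ty": -0.006,"tz": -0.274,"turn": 0}
    - {"grip": 1,"tx": 0.002,"ty": -0.006,"tz": -0.274,"turn": 0}
    - {"grip": 1,"tx": 0.002,"ty": -0.006,"tz": -0.274,"turn": 0}
    - {"grip": 1,"tx": 0.002,"ty": -0.006,"tz": -0.274,"turn": 0}
    - {"grip": 1,"tx": 0.002,"ty": -0.006,"tz": -0.274,"turn": 0}
    - {"grip": 1,"tx": 0.002,"ty": -0.006,"tz": -0.274,"turn": 0}
    - {"grip": 1,"tx": 0.002,"ty": -0.006,"tz": -0.274,"turn": 0}
    - {"grip": 1,"tx": 0.002,"ty": -0.006,"tz": -0.274,"turn": 0}
  newtons: 15

```text
clock: 3.5
position: [0.6087, 0.1306, 0.0174]
ee_rot: [-1.778, -2.589, -0.001]
force: [0.5, 0.9, 5.1]
width: 0.254
```

Emit:
drive_tool:
  increments:
    - {"grip": 1,"tx": 0,"ty": 0,"tz": 0.125,"turn": 0}
    - {"grip": 1,"tx": 0,"ty": 0,"tz": 0.25,"turn": 0}
    - {"grip": 1,"tx": 0,"ty": 0,"tz": 0.325,"turn": 0}
    - {"grip": 1,"tx": -0.1,"ty": -0.95,"tz": 0.325,"turn": 0}
    - {"grip": 1,"tx": -0.1,"ty": -0.95,"tz": 0.325,"turn": 0}
    - {"grip": 1,"tx": -0.1,"ty": -0.95,"tz": 0.325,"turn": 0}
    - {"grip": 1,"tx": -0.1,"ty": -0.95,"tz": 0.325,"turn": 0}
    - {"grip": 1,"tx": -0.1,"ty": -0.95,"tz": 0.325,"turn": 0}
    - {"grip": 1,"tx": -0.1,"ty": -0.95,"tz": 0.325,"turn": 0}
    - {"grip": 1,"tx": -0.1,"ty": -0.95,"tz": 0.325,"turn": 0}
    - {"grip": 1,"tx": -0.1,"ty": -0.95,"tz": 0.325,"turn": 0}
    - {"grip": 1,"tx": -0.1,"ty": -0.95,"tz": 0.325,"turn": 0}
    - {"grip": 1,"tx": -0.1,"ty": -0.95,"tz": 0.325,"turn": 0}
    - {"grip": 1,"tx": -0.1,"ty": -0.95,"tz": 0.325,"turn": 0}

```text
clock: 4.9
position: [0.5687, -0.2476, 0.1468]
ee_rot: [-1.775, -2.589, -0.002]
force: [-0.0, 1.3, -1.2]
width: 0.253
```

Emit:
drive_tool:
  increments:
    - {"grip": 1,"tx": -0.002,"ty": -0.277,"tz": 0,"turn": 0}
    - {"grip": 1,"tx": -0.002,"ty": -0.277,"tz": 0,"turn": 0}
    - {"grip": 1,"tx": -0.002,"ty": -0.277,"tz": 0,"turn": 0}
    - {"grip": 1,"tx": -0.002,"ty": -0.277,"tz": -0.1,"turn": 0}
    - {"grip": 1,"tx": -0.002,"ty": -0.277,"tz": -0.2,"turn": 0}
    - {"grip": 1,"tx": -0.002,"ty": -0.277,"tz": -0.25,"turn": 0}
    - {"grip": 1,"tx": -0.002,"ty": -0.277,"tz": -0.25,"turn": 0}
    - {"grip": 1,"tx": -0.002,"ty": -0.277,"tz": -0.25,"turn": 0}

```text
clock: 5.7
position: [0.5686, -0.3572, 0.0471]
ee_rot: [-1.772, -2.59, -0.003]
force: [0.9, -0.9, -1.7]
width: 0.251
```

```bash
python3 - <<'E'
from h import *
cv2.imwrite("pics/c2.png",cv2.resize(get_image("side")[240:460,260:500,::-1],None,fx=2.7,fy=2.7))
E
```

```text
(no output)
```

View pics/c2.png

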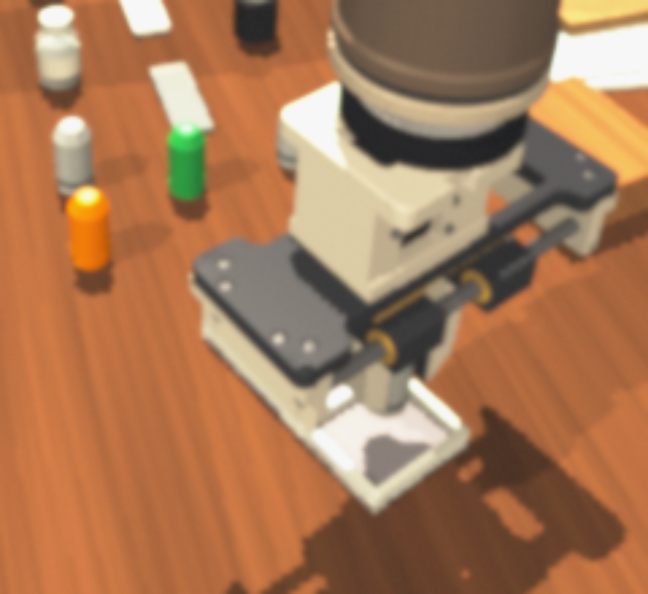

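The objective hangs over the small, near compartment, clear of the rims, so I'll lower and release.

Emit:
drive_tool:
  increments:
    - {"grip": 1,"tx": -0.002,"ty": -0.003,"tz": -0.04,"turn": 0}
    - {"grip": 1,"tx": -0.002,"ty": -0.003,"tz": -0.0628,"turn": 0}
    - {"grip": 1,"tx": -0.002,"ty": -0.003,"tz": -0.0628,"turn": 0}
    - {"grip": 1,"tx": -0.002,"ty": -0.003,"tz": -0.0628,"turn": 0}
    - {"grip": 0.0,"tx": -0.002,"ty": -0.003,"tz": -0.0628,"turn": 0}
    - {"grip": 0.0,"tx": -0.002,"ty": -0.003,"tz": -0.0628,"turn": 0}
    - {"grip": 0.0,"tx": -0.002,"ty": -0.003,"tz": -0.0628,"turn": 0}
    - {"grip": 0.0,"tx": -0.002,"ty": -0.003,"tz": -0.0628,"turn": 0}
    - {"grip": 0.0,"tx": -0.002,"ty": -0.003,"tz": 0.05,"turn": 0}
    - {"grip": -0.3,"tx": -0.002,"ty": -0.003,"tz": 0.17,"turn": 0}
    - {"grip": -0.3,"tx": -0.002,"ty": -0.003,"tz": 0.28,"turn": 0}
    - {"grip": -0.3,"tx": -0.1,"ty": 0.95,"tz": 0.28,"turn": 0}
    - {"grip": -0.3,"tx": -0.1,"ty": 0.95,"tz": 0.28,"turn": 0}
    - {"grip": -0.3,"tx": -0.1,"ty": 0.95,"tz": 0.28,"turn": 0}
    - {"grip": -0.3,"tx": -0.1,"ty": 0.95,"tz": 0.28,"turn": 0}
    - {"grip": -0.3,"tx": -0.1,"ty": 0.95,"tz": 0.28,"turn": 0}
    - {"grip": -0.3,"tx": -0.1,"ty": 0.95,"tz": 0.28,"turn": 0}
    - {"grip": -0.3,"tx": -0.1,"ty": 0.95,"tz": 0.28,"turn": 0}
    - {"grip": -0.3,"tx": -0.1,"ty": 0.95,"tz": 0.28,"turn": 0}
    - {"grip": -0.3,"tx": -0.1,"ty": 0.95,"tz": 0.28,"turn": 0}

```text
clock: 7.75
position: [0.5285, 0.0283, 0.1601]
ee_rot: [-1.762, -2.597, -0.006]
force: [-0.0, 0.1, -0.1]
width: 0.65
```

```bash
python3 - <<'E'
from h import *
a=cv2.resize(get_image("top")[205:285,435:530,::-1],(475,400));b=cv2.resize(get_image("side")[320:440,310:450,::-1],(325,400)) 
cv2.imwrite("pics/c3.png",np.hstack([a,b]))
E
```

```text
(no output)
```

View pics/c3.png

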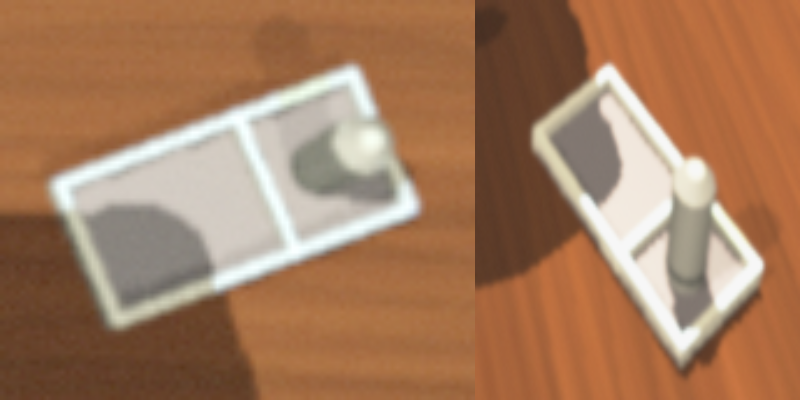

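The long objective stands upright in the smaller compartment. The dropper bottle is next.

Emit:
drive_tool:
  increments:
    - {"grip": -0.3,"tx": -0.14,"ty": 0.213,"tz": 0,"turn": 0}
    - {"grip": -0.3,"tx": -0.14,"ty": 0.213,"tz": 0,"turn": 0}
    - {"grip": -0.3,"tx": -0.14,"ty": 0.213,"tz": 0,"turn": 0}
    - {"grip": -0.3,"tx": -0.14,"ty": 0.213,"tz": 0,"turn": 0}
    - {"grip": -0.3,"tx": -0.14,"ty": 0.213,"tz": -0.1,"turn": 0}
    - {"grip": -0.3,"tx": -0.14,"ty": 0.213,"tz": -0.2,"turn": 0}
    - {"grip": -0.3,"tx": -0.14,"ty": 0.213,"tz": -0.3,"turn": 0}
    - {"grip": -0.3,"tx": -0.14,"ty": 0.213,"tz": -0.345,"turn": 0}
    - {"grip": -0.3,"tx": -0.14,"ty": 0.213,"tz": -0.345,"turn": 0}
    - {"grip": -0.3,"tx": -0.14,"ty": 0.213,"tz": -0.345,"turn": 0}
    - {"grip": 1,"tx": -0.14,"ty": 0.213,"tz": -0.345,"turn": 0}
    - {"grip": 1,"tx": -0.14,"ty": 0.213,"tz": -0.345,"turn": 0}
    - {"grip": 1,"tx": -0.14,"ty": 0.213,"tz": -0.345,"turn": 0}
    - {"grip": 1,"tx": -0.14,"ty": 0.213,"tz": -0.345,"turn": 0}
    - {"grip": 1,"tx": -0.14,"ty": 0.213,"tz": -0.345,"turn": 0}
    - {"grip": 1,"tx": -0.14,"ty": 0.213,"tz": -0.345,"turn": 0}
    - {"grip": 1,"tx": -0.14,"ty": 0.213,"tz": -0.345,"turn": 0}
  newtons: 12

```text
clock: 9.55
position: [0.4737, 0.1082, 0.0229]
ee_rot: [-1.772, -2.594, -0.005]
force: [0.5, -0.0, 6.6]
width: 0.339
```

```bash
python3 - <<'E'
from h import *
s=get_image("side");o=observe();print(o['position'],o['force'],o['width'],o['joints'],o['dq'])
cv2.imwrite("pics/c4.png",cv2.resize(s[130:280,190:370,::-1],None,fx=3.5,fy=3.5))
E
```

```text
[0.47370337 0.10817679 0.02286317] [-0.43949476  0.3639319   6.21343297] 0.34394160149675684 [-0.52453246  0.50600987  0.25470744  2.13035284 -0.24781509  0.53013872
  0.2865853 ] [ 6.42287344e-06  3.83659518e-04  5.24695782e-04 -7.78182582e-04
 -3.58077318e-04 -7.28395093e-05  4.87386583e-04]
```

View pics/c4.png

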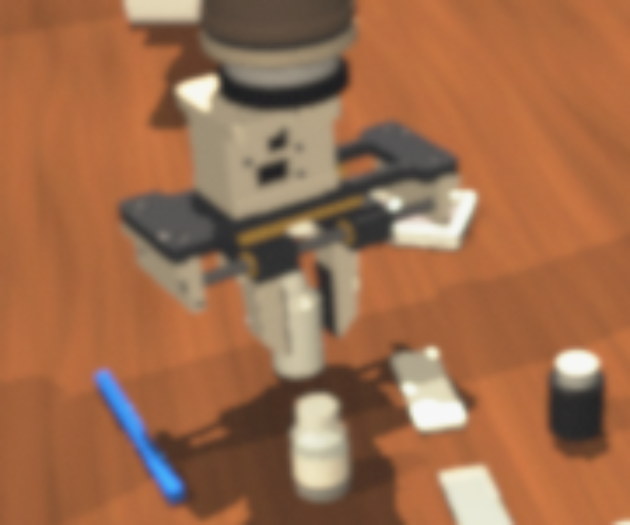

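The bottle is between the pads but the tool is about 5 mm off centre in y, because the arm had still been settling when that call began. I'll regrip centred.

Emit:
drive_tool:
  increments:
    - {"grip": 0.0,"tx": 0,"ty": 0,"tz": 0,"turn": 0}
    - {"grip": 0.0,"tx": 0,"ty": 0,"tz": 0,"turn": 0}
    - {"grip": 0.0,"tx": 0,"ty": 0,"tz": 0,"turn": 0}
    - {"grip": 0.0,"tx": -0.005,"ty": 0.012,"tz": 0,"turn": 0}
    - {"grip": 0.0,"tx": -0.005,"ty": 0.012,"tz": 0,"turn": 0}
    - {"grip": 0.0,"tx": -0.005,"ty": 0.012,"tz": 0,"turn": 0}
    - {"grip": 1,"tx": -0.005,"ty": 0.012,"tz": 0,"turn": 0}
    - {"grip": 1,"tx": -0.005,"ty": 0.012,"tz": 0,"turn": 0}
    - {"grip": 1,"tx": -0.005,"ty": 0.012,"tz": 0,"turn": 0}
    - {"grip": 1,"tx": -0.005,"ty": 0.012,"tz": 0,"turn": 0}
    - {"grip": 1,"tx": -0.005,"ty": 0.012,"tz": 0,"turn": 0}
    - {"grip": 1,"tx": -0.005,"ty": 0.012,"tz": 0,"turn": 0}
  newtons: 12

```text
clock: 10.8
position: [0.4717, 0.1129, 0.0229]
ee_rot: [-1.772, -2.594, -0.005]
force: [0.8, -0.4, -0.1]
width: 0.344
```

Emit:
drive_tool:
  increments:
    - {"grip": 1,"tx": 0,"ty": 0,"tz": 0.12,"turn": 0}
    - {"grip": 1,"tx": 0,"ty": 0,"tz": 0.24,"turn": 0}
    - {"grip": 1,"tx": 0,"ty": 0,"tz": 0.35,"turn": 0}
    - {"grip": 1,"tx": 0.1815,"ty": -0.9,"tz": 0.35,"turn": 0}
    - {"grip": 1,"tx": 0.1815,"ty": -0.9,"tz": 0.35,"turn": 0}
    - {"grip": 1,"tx": 0.1815,"ty": -0.9,"tz": 0.35,"turn": 0}
    - {"grip": 1,"tx": 0.1815,"ty": -0.9,"tz": 0.35,"turn": 0}
    - {"grip": 1,"tx": 0.1815,"ty": -0.9,"tz": 0.35,"turn": 0}
    - {"grip": 1,"tx": 0.1815,"ty": -0.9,"tz": 0.35,"turn": 0}
    - {"grip": 1,"tx": 0.1815,"ty": -0.9,"tz": 0.35,"turn": 0}
    - {"grip": 1,"tx": 0.1815,"ty": -0.9,"tz": 0.35,"turn": 0}
    - {"grip": 1,"tx": 0.1815,"ty": -0.9,"tz": 0.35,"turn": 0}
    - {"grip": 1,"tx": 0.1815,"ty": -0.9,"tz": 0.35,"turn": 0}
    - {"grip": 1,"tx": 0.1815,"ty": -0.9,"tz": 0.35,"turn": 0}
    - {"grip": 1,"tx": 0.1815,"ty": -0.9,"tz": 0.35,"turn": 0}

```text
clock: 12.3
position: [0.5445, -0.2452, 0.1628]
ee_rot: [-1.768, -2.596, -0.006]
force: [-0.1, 0.0, -0.2]
width: 0.34
```

Emit:
drive_tool:
  increments:
    - {"grip": 1,"tx": 0,"ty": -0.129,"tz": 0,"turn": 0}
    - {"grip": 1,"tx": 0,"ty": -0.129,"tz": -0.1,"turn": 0}
    - {"grip": 1,"tx": 0,"ty": -0.129,"tz": -0.2,"turn": 0}
    - {"grip": 1,"tx": 0,"ty": -0.129,"tz": -0.29,"turn": 0}
    - {"grip": 1,"tx": 0,"ty": -0.129,"tz": -0.339,"turn": 0}
    - {"grip": 1,"tx": 0,"ty": -0.129,"tz": -0.339,"turn": 0}
    - {"grip": 1,"tx": 0,"ty": -0.129,"tz": -0.339,"turn": 0}
    - {"grip": -0.1,"tx": 0,"ty": -0.129,"tz": -0.339,"turn": 0}
    - {"grip": -0.1,"tx": 0,"ty": -0.129,"tz": -0.339,"turn": 0}
    - {"grip": -0.1,"tx": 0,"ty": -0.129,"tz": -0.339,"turn": 0}
    - {"grip": -0.1,"tx": 0,"ty": -0.129,"tz": -0.339,"turn": 0}
    - {"grip": -0.1,"tx": 0,"ty": -0.129,"tz": -0.25,"turn": 0}
    - {"grip": -0.1,"tx": 0,"ty": -0.129,"tz": -0.14,"turn": 0}
    - {"grip": -0.1,"tx": 0,"ty": -0.129,"tz": -0.03,"turn": 0}
    - {"grip": -0.1,"tx": 0,"ty": -0.129,"tz": 0.02,"turn": 0}
    - {"grip": -0.1,"tx": 0,"ty": -0.129,"tz": 0.02,"turn": 0}

```text
clock: 13.9
position: [0.5462, -0.298, 0.1747]
ee_rot: [1.766, 2.592, 0.008]
force: [0.3, -0.3, -0.3]
width: 0.549
```

Emit:
drive_tool:
  increments:
    - {"grip": -0.3,"tx": 0.172,"ty": 0.754,"tz": 0,"turn": 0.687}
    - {"grip": -0.3,"tx": 0.172,"ty": 0.754,"tz": 0,"turn": 0.687}
    - {"grip": -0.3,"tx": 0.172,"ty": 0.754,"tz": 0,"turn": 0.687}
    - {"grip": -0.3,"tx": 0.172,"ty": 0.754,"tz": 0,"turn": 0.687}
    - {"grip": -0.3,"tx": 0.172,"ty": 0.754,"tz": 0,"turn": 0.687}
    - {"grip": -0.3,"tx": 0.172,"ty": 0.754,"tz": 0,"turn": 0.687}
    - {"grip": -0.3,"tx": 0.172,"ty": 0.754,"tz": -0.15,"turn": 0.687}
    - {"grip": -0.3,"tx": 0.172,"ty": 0.754,"tz": -0.15,"turn": 0.687}
    - {"grip": -0.3,"tx": 0.172,"ty": 0.754,"tz": -0.15,"turn": 0.687}
    - {"grip": -0.3,"tx": 0.172,"ty": 0.754,"tz": -0.15,"turn": 0.687}
    - {"grip": -0.3,"tx": 0.172,"ty": 0.754,"tz": -0.15,"turn": 0.687}
    - {"grip": -0.3,"tx": 0.172,"ty": 0.754,"tz": -0.15,"turn": 0.687}
    - {"grip": -0.3,"tx": 0.172,"ty": 0.754,"tz": -0.15,"turn": 0.687}

```text
clock: 15.2
position: [0.6155, 0.003, 0.1158]
ee_rot: [0.742, 3.048, 0.011]
force: [0.3, -0.8, 0.1]
width: 0.651
```

```bash
python3 - <<'E'
from h import *
o=observe();print(o['position'],o['ee_rot'])
a=cv2.resize(get_image("top")[205:285,435:530,::-1],(475,400));b=cv2.resize(get_image("side")[210:430,310:450,::-1],(325,510))[:400] 
b=cv2.resize(get_image("side")[270:430,310:450,::-1],(325,400))
cv2.imwrite("pics/c5.png",np.hstack([a,b]))
E
```

```text
[0.61553614 0.00300125 0.1157702 ] [0.74193735 3.047519   0.01135631]
```

View pics/c5.png

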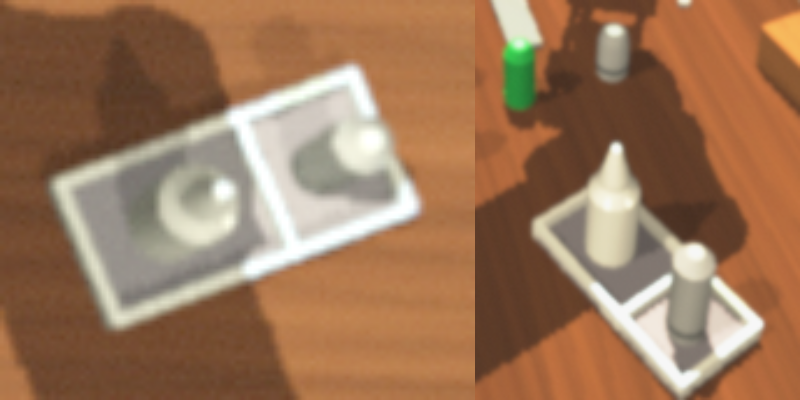

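Both oil-kit items stand upright in their compartments. The eyepiece is next: down to about 11 mm, then grip.

Emit:
drive_tool:
  increments:
    - {"grip": -0.3,"tx": 0,"ty": 0.002,"tz": -0.1,"turn": 0}
    - {"grip": -0.3,"tx": 0,"ty": 0.002,"tz": -0.2,"turn": 0}
    - {"grip": -0.3,"tx": 0,"ty": 0.002,"tz": -0.262,"turn": 0}
    - {"grip": -0.3,"tx": 0,"ty": 0.002,"tz": -0.262,"turn": 0}
    - {"grip": -0.3,"tx": 0,"ty": 0.002,"tz": -0.262,"turn": 0}
    - {"grip": 1,"tx": 0,"ty": 0.002,"tz": -0.262,"turn": 0}
    - {"grip": 1,"tx": 0,"ty": 0.002,"tz": -0.262,"turn": 0}
    - {"grip": 1,"tx": 0,"ty": 0.002,"tz": -0.262,"turn": 0}
    - {"grip": 1,"tx": 0,"ty": 0.002,"tz": -0.262,"turn": 0}
    - {"grip": 1,"tx": 0,"ty": 0.002,"tz": -0.262,"turn": 0}
    - {"grip": 1,"tx": 0,"ty": 0.002,"tz": -0.262,"turn": 0}
    - {"grip": 1,"tx": 0,"ty": 0.002,"tz": -0.262,"turn": 0}
  newtons: 15

```text
clock: 16.55
position: [0.6159, 0.0045, 0.0113]
ee_rot: [0.741, 3.047, 0.012]
force: [0.4, 0.3, 5.7]
width: 0.363
```

Emit:
drive_tool:
  increments:
    - {"grip": 1,"tx": 0,"ty": 0,"tz": 0.12,"turn": 0}
    - {"grip": 1,"tx": 0,"ty": 0,"tz": 0.24,"turn": 0}
    - {"grip": 1,"tx": -0.19,"ty": 0.746,"tz": 0.25,"turn": 0}
    - {"grip": 1,"tx": -0.19,"ty": 0.746,"tz": 0.25,"turn": 0}
    - {"grip": 1,"tx": -0.19,"ty": 0.746,"tz": 0.25,"turn": 0}
    - {"grip": 1,"tx": -0.19,"ty": 0.746,"tz": 0.25,"turn": 0}
    - {"grip": 1,"tx": -0.19,"ty": 0.746,"tz": 0.25,"turn": 0}
    - {"grip": 1,"tx": -0.19,"ty": 0.746,"tz": 0.25,"turn": 0}
    - {"grip": 1,"tx": -0.19,"ty": 0.746,"tz": 0.25,"turn": 0}
    - {"grip": 1,"tx": -0.19,"ty": 0.746,"tz": 0.25,"turn": 0}
    - {"grip": 1,"tx": -0.19,"ty": 0.746,"tz": 0.25,"turn": 0}
    - {"grip": 1,"tx": -0.19,"ty": 0.746,"tz": 0.25,"turn": 0}

```text
clock: 17.75
position: [0.5408, 0.3004, 0.1113]
ee_rot: [0.745, 3.046, 0.01]
force: [0.9, -0.5, -1.0]
width: 0.365
```

Emit:
drive_tool:
  increments:
    - {"grip": 1,"tx": -0.002,"ty": 0.0065,"tz": -0.1,"turn": 0}
    - {"grip": 1,"tx": -0.002,"ty": 0.0065,"tz": -0.18,"turn": 0}
    - {"grip": 1,"tx": -0.002,"ty": 0.0065,"tz": -0.239,"turn": 0}
    - {"grip": 1,"tx": -0.002,"ty": 0.0065,"tz": -0.239,"turn": 0}
    - {"grip": 1,"tx": -0.002,"ty": 0.0065,"tz": -0.239,"turn": 0}
    - {"grip": -0.1,"tx": -0.002,"ty": 0.0065,"tz": -0.239,"turn": 0}
    - {"grip": -0.1,"tx": -0.002,"ty": 0.0065,"tz": -0.239,"turn": 0}
    - {"grip": -0.1,"tx": -0.002,"ty": 0.0065,"tz": -0.239,"turn": 0}
    - {"grip": -0.1,"tx": -0.002,"ty": 0.0065,"tz": -0.239,"turn": 0}
    - {"grip": -0.1,"tx": -0.002,"ty": 0.0065,"tz": -0.12,"turn": 0}
    - {"grip": -0.1,"tx": -0.002,"ty": 0.0065,"tz": 0,"turn": 0}
    - {"grip": -0.1,"tx": -0.002,"ty": 0.0065,"tz": 0.08,"turn": 0}
    - {"grip": -0.1,"tx": -0.002,"ty": 0.0065,"tz": 0.08,"turn": 0}

```text
clock: 19.05
position: [0.5427, 0.3045, 0.1488]
ee_rot: [0.744, 3.04, 0.021]
force: [0.9, 0.5, -0.1]
width: 0.55
```

Emit:
drive_tool:
  increments:
    - {"grip": -0.2,"tx": 0.132,"ty": -0.95,"tz": 0,"turn": 0}
    - {"grip": -0.2,"tx": 0.132,"ty": -0.95,"tz": 0,"turn": 0}
    - {"grip": -0.2,"tx": 0.132,"ty": -0.95,"tz": 0,"turn": 0}
    - {"grip": -0.2,"tx": 0.132,"ty": -0.95,"tz": 0,"turn": 0}
    - {"grip": -0.2,"tx": 0.132,"ty": -0.95,"tz": 0,"turn": 0}
    - {"grip": -0.2,"tx": 0.132,"ty": -0.95,"tz": 0,"turn": 0}
    - {"grip": -0.2,"tx": 0.132,"ty": -0.95,"tz": 0,"turn": 0}
    - {"grip": -0.2,"tx": 0.132,"ty": -0.95,"tz": 0,"turn": 0}
    - {"grip": -0.2,"tx": 0.132,"ty": -0.95,"tz": 0,"turn": 0}
    - {"grip": -0.2,"tx": 0.132,"ty": -0.95,"tz": 0,"turn": 0}
    - {"grip": -0.2,"tx": 0.132,"ty": -0.95,"tz": 0,"turn": 0}

```text
clock: 20.15
position: [0.5952, -0.0738, 0.1482]
ee_rot: [0.741, 3.042, 0.022]
force: [-0.2, 1.2, -0.6]
width: 0.6
```

```bash
python3 - <<'E'
from h import *
a=cv2.resize(get_image("top")[190:300,130:230,::-1],(364,400));b=cv2.resize(get_image("side")[160:220,240:350,::-1],(436,400))
o=observe();print(o['position'],o['ee_rot'])
cv2.imwrite("pics/c6.png",np.hstack([a,b]))
E
```

```text
[ 0.59535288 -0.07360519  0.14844845] [0.74019313 3.04159359 0.02160614]
```

View pics/c6.png

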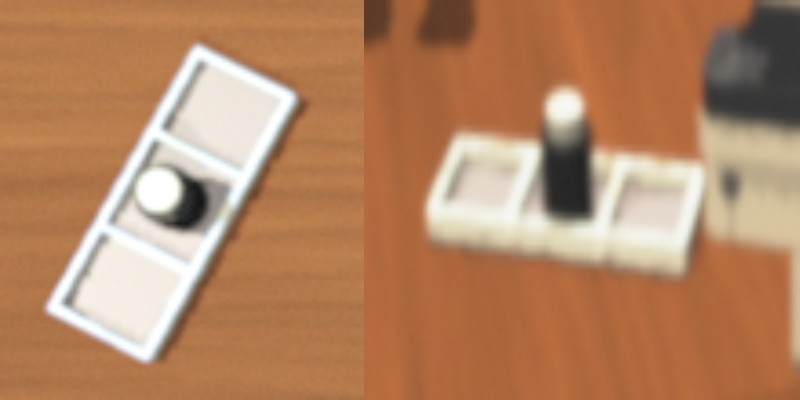

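The eyepiece stands upright in the middle compartment. The short objective is next.

Emit:
drive_tool:
  increments:
    - {"grip": -0.2,"tx": 0.001,"ty": -0.1675,"tz": -0.05,"turn": 0}
    - {"grip": -0.2,"tx": 0.001,"ty": -0.1675,"tz": -0.1,"turn": 0}
    - {"grip": -0.2,"tx": 0.001,"ty": -0.1675,"tz": -0.15,"turn": 0}
    - {"grip": -0.2,"tx": 0.001,"ty": -0.1675,"tz": -0.25,"turn": 0}
    - {"grip": -0.2,"tx": 0.001,"ty": -0.1675,"tz": -0.32,"turn": 0}
    - {"grip": -0.2,"tx": 0.001,"ty": -0.1675,"tz": -0.3475,"turn": 0}
    - {"grip": -0.2,"tx": 0.001,"ty": -0.1675,"tz": -0.3475,"turn": 0}
    - {"grip": -0.2,"tx": 0.001,"ty": -0.1675,"tz": -0.3475,"turn": 0}
    - {"grip": 1,"tx": 0.001,"ty": -0.1675,"tz": -0.3475,"turn": 0}
    - {"grip": 1,"tx": 0.001,"ty": -0.1675,"tz": -0.3475,"turn": 0}
    - {"grip": 1,"tx": 0.001,"ty": -0.1675,"tz": -0.3475,"turn": 0}
    - {"grip": 1,"tx": 0.001,"ty": -0.1675,"tz": -0.3475,"turn": 0}
    - {"grip": 1,"tx": 0.001,"ty": -0.1675,"tz": -0.3475,"turn": 0}
    - {"grip": 1,"tx": 0.001,"ty": -0.1675,"tz": -0.3475,"turn": 0}
    - {"grip": 1,"tx": 0.001,"ty": -0.1675,"tz": -0.3475,"turn": 0}
  newtons: 15

```text
clock: 21.75
position: [0.596, -0.1405, 0.0097]
ee_rot: [0.74, 3.041, 0.022]
force: [-0.3, 1.0, 4.6]
width: 0.254
```

Emit:
drive_tool:
  increments:
    - {"grip": 1,"tx": 0,"ty": 0,"tz": 0.12,"turn": 0}
    - {"grip": 1,"tx": 0,"ty": 0,"tz": 0.24,"turn": 0}
    - {"grip": 1,"tx": 0,"ty": 0.1,"tz": 0.3,"turn": 0}
    - {"grip": 1,"tx": -0.015,"ty": 0.95,"tz": 0.3,"turn": 0}
    - {"grip": 1,"tx": -0.015,"ty": 0.95,"tz": 0.3,"turn": 0}
    - {"grip": 1,"tx": -0.015,"ty": 0.95,"tz": 0.3,"turn": 0}
    - {"grip": 1,"tx": -0.015,"ty": 0.95,"tz": 0.3,"turn": 0}
    - {"grip": 1,"tx": -0.015,"ty": 0.95,"tz": 0.3,"turn": 0}
    - {"grip": 1,"tx": -0.015,"ty": 0.95,"tz": 0.3,"turn": 0}
    - {"grip": 1,"tx": -0.015,"ty": 0.95,"tz": 0.3,"turn": 0}
    - {"grip": 1,"tx": -0.015,"ty": 0.95,"tz": 0.3,"turn": 0}
    - {"grip": 1,"tx": -0.015,"ty": 0.95,"tz": 0.3,"turn": 0}
    - {"grip": 1,"tx": -0.015,"ty": 0.95,"tz": 0.3,"turn": 0}
    - {"grip": 1,"tx": -0.015,"ty": 0.95,"tz": 0.3,"turn": 0}

```text
clock: 23.15
position: [0.5904, 0.2373, 0.1297]
ee_rot: [0.744, 3.04, 0.02]
force: [0.7, -0.6, 0.5]
width: 0.251
```

Emit:
drive_tool:
  increments:
    - {"grip": 1,"tx": 0,"ty": 0.099,"tz": 0,"turn": 0}
    - {"grip": 1,"tx": 0,"ty": 0.099,"tz": -0.1,"turn": 0}
    - {"grip": 1,"tx": 0,"ty": 0.099,"tz": -0.2,"turn": 0}
    - {"grip": 1,"tx": 0,"ty": 0.099,"tz": -0.26,"turn": 0}
    - {"grip": 1,"tx": 0,"ty": 0.099,"tz": -0.287,"turn": 0}
    - {"grip": 1,"tx": 0,"ty": 0.099,"tz": -0.287,"turn": 0}
    - {"grip": 1,"tx": 0,"ty": 0.099,"tz": -0.287,"turn": 0}
    - {"grip": 0.05,"tx": 0,"ty": 0.099,"tz": -0.287,"turn": 0}
    - {"grip": 0.05,"tx": 0,"ty": 0.099,"tz": -0.287,"turn": 0}
    - {"grip": 0.05,"tx": 0,"ty": 0.099,"tz": -0.287,"turn": 0}
    - {"grip": 0.05,"tx": 0,"ty": 0.099,"tz": -0.287,"turn": 0}
    - {"grip": 0.05,"tx": 0,"ty": 0.099,"tz": -0.18,"turn": 0}
    - {"grip": 0.05,"tx": 0,"ty": 0.099,"tz": -0.06,"turn": 0}
    - {"grip": -0.2,"tx": 0,"ty": 0.099,"tz": 0.05,"turn": 0}
    - {"grip": -0.2,"tx": 0,"ty": 0.099,"tz": 0.05,"turn": 0}

```text
clock: 24.65
position: [0.5941, 0.2784, 0.1567]
ee_rot: [0.742, 3.032, 0.032]
force: [1.3, -0.2, -0.0]
width: 0.586
```

Emit:
drive_tool:
  increments:
    - {"grip": -0.25,"tx": -0.328,"ty": -0.7325,"tz": 0,"turn": 0}
    - {"grip": -0.25,"tx": -0.328,"ty": -0.7325,"tz": 0,"turn": 0}
    - {"grip": -0.25,"tx": -0.328,"ty": -0.7325,"tz": 0,"turn": 0}
    - {"grip": -0.25,"tx": -0.328,"ty": -0.7325,"tz": 0,"turn": 0}
    - {"grip": -0.25,"tx": -0.328,"ty": -0.7325,"tz": 0,"turn": 0}
    - {"grip": -0.25,"tx": -0.328,"ty": -0.7325,"tz": 0,"turn": 0}
    - {"grip": -0.25,"tx": -0.328,"ty": -0.7325,"tz": 0,"turn": 0}
    - {"grip": -0.25,"tx": -0.328,"ty": -0.7325,"tz": 0,"turn": 0}
    - {"grip": -0.25,"tx": -0.328,"ty": -0.7325,"tz": 0,"turn": 0}
    - {"grip": -0.25,"tx": -0.328,"ty": -0.7325,"tz": 0,"turn": 0}
    - {"grip": -0.25,"tx": -0.328,"ty": -0.7325,"tz": 0,"turn": 0}

```text
clock: 25.75
position: [0.4634, -0.0133, 0.1566]
ee_rot: [0.739, 3.033, 0.032]
force: [0.1, 0.2, 0.3]
width: 0.622
```

```bash
python3 - <<'E'
from h import *
a=cv2.resize(get_image("top")[190:300,130:230,::-1],(364,400));b=cv2.resize(get_image("side")[150:290,230:350,::-1],(343,400))
o=observe();print(o['position'],o['ee_rot'])
cv2.imwrite("pics/c7.png",np.hstack([a,b]))
E
```

```text
[ 0.46317336 -0.01368365  0.15655946] [0.73979976 3.03273235 0.03202507]
```

View pics/c7.png

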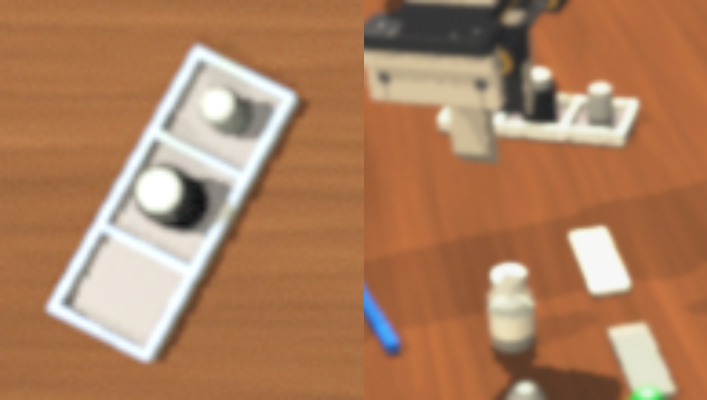

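The short objective is upright in the far end compartment. The vial is next.

Emit:
drive_tool:
  increments:
    - {"grip": -0.25,"tx": 0,"ty": -0.002,"tz": -0.1,"turn": 0}
    - {"grip": -0.25,"tx": 0,"ty": -0.002,"tz": -0.2,"turn": 0}
    - {"grip": -0.25,"tx": 0,"ty": -0.002,"tz": -0.3,"turn": 0}
    - {"grip": -0.25,"tx": 0,"ty": -0.002,"tz": -0.364,"turn": 0}
    - {"grip": -0.25,"tx": 0,"ty": -0.002,"tz": -0.364,"turn": 0}
    - {"grip": -0.25,"tx": 0,"ty": -0.002,"tz": -0.364,"turn": 0}
    - {"grip": 1,"tx": 0,"ty": -0.002,"tz": -0.364,"turn": 0}
    - {"grip": 1,"tx": 0,"ty": -0.002,"tz": -0.364,"turn": 0}
    - {"grip": 1,"tx": 0,"ty": -0.002,"tz": -0.364,"turn": 0}
    - {"grip": 1,"tx": 0,"ty": -0.002,"tz": -0.364,"turn": 0}
    - {"grip": 1,"tx": 0,"ty": -0.002,"tz": -0.364,"turn": 0}
    - {"grip": 1,"tx": 0,"ty": -0.002,"tz": -0.364,"turn": 0}
    - {"grip": 1,"tx": 0,"ty": -0.002,"tz": -0.364,"turn": 0}
  newtons: 12

```text
clock: 27.15
position: [0.4638, -0.0143, 0.0116]
ee_rot: [0.739, 3.032, 0.033]
force: [-0.1, 0.3, 8.2]
width: 0.317
```

Emit:
drive_tool:
  increments:
    - {"grip": 1,"tx": 0,"ty": 0,"tz": 0.12,"turn": 0}
    - {"grip": 1,"tx": 0,"ty": 0,"tz": 0.24,"turn": 0}
    - {"grip": 1,"tx": 0,"ty": 0.1,"tz": 0.3,"turn": 0}
    - {"grip": 1,"tx": 0.0655,"ty": 0.858,"tz": 0.3,"turn": 0}
    - {"grip": 1,"tx": 0.0655,"ty": 0.858,"tz": 0.3,"turn": 0}
    - {"grip": 1,"tx": 0.0655,"ty": 0.858,"tz": 0.3,"turn": 0}
    - {"grip": 1,"tx": 0.0655,"ty": 0.858,"tz": 0.3,"turn": 0}
    - {"grip": 1,"tx": 0.0655,"ty": 0.858,"tz": 0.3,"turn": 0}
    - {"grip": 1,"tx": 0.0655,"ty": 0.858,"tz": 0.3,"turn": 0}
    - {"grip": 1,"tx": 0.0655,"ty": 0.858,"tz": 0.3,"turn": 0}
    - {"grip": 1,"tx": 0.0655,"ty": 0.858,"tz": 0.3,"turn": 0}
    - {"grip": 1,"tx": 0.0655,"ty": 0.858,"tz": 0.3,"turn": 0}
    - {"grip": 1,"tx": 0.0655,"ty": 0.858,"tz": 0.3,"turn": 0}
    - {"grip": 1,"tx": 0.0655,"ty": 0.858,"tz": 0.3,"turn": 0}

```text
clock: 28.55
position: [0.4903, 0.3273, 0.1317]
ee_rot: [0.743, 3.031, 0.033]
force: [0.9, 0.3, -0.1]
width: 0.323
```

Emit:
drive_tool:
  increments:
    - {"grip": 1,"tx": 0,"ty": 0.004,"tz": -0.1,"turn": 0}
    - {"grip": 1,"tx": 0,"ty": 0.004,"tz": -0.2,"turn": 0}
    - {"grip": 1,"tx": 0,"ty": 0.004,"tz": -0.26,"turn": 0}
    - {"grip": 1,"tx": 0,"ty": 0.004,"tz": -0.289,"turn": 0}
    - {"grip": 1,"tx": 0,"ty": 0.004,"tz": -0.289,"turn": 0}
    - {"grip": 1,"tx": 0,"ty": 0.004,"tz": -0.289,"turn": 0}
    - {"grip": -0.05,"tx": 0,"ty": 0.004,"tz": -0.289,"turn": 0}
    - {"grip": -0.05,"tx": 0,"ty": 0.004,"tz": -0.289,"turn": 0}
    - {"grip": -0.05,"tx": 0,"ty": 0.004,"tz": -0.289,"turn": 0}
    - {"grip": -0.05,"tx": 0,"ty": 0.004,"tz": -0.289,"turn": 0}
    - {"grip": -0.05,"tx": 0,"ty": 0.004,"tz": -0.18,"turn": 0}
    - {"grip": -0.05,"tx": 0,"ty": 0.004,"tz": -0.06,"turn": 0}
    - {"grip": -0.05,"tx": 0,"ty": 0.004,"tz": 0.06,"turn": 0}
    - {"grip": -0.05,"tx": 0,"ty": 0.004,"tz": 0.16,"turn": 0}
    - {"grip": -0.05,"tx": 0,"ty": -0.6,"tz": 0.16,"turn": 0}
    - {"grip": -0.05,"tx": 0,"ty": -0.6,"tz": 0.16,"turn": 0}
    - {"grip": -0.05,"tx": 0,"ty": -0.6,"tz": 0.16,"turn": 0}
    - {"grip": -0.05,"tx": 0,"ty": -0.6,"tz": 0.16,"turn": 0}
    - {"grip": -0.05,"tx": 0,"ty": -0.6,"tz": 0.16,"turn": 0}
    - {"grip": -0.05,"tx": 0,"ty": -0.6,"tz": 0.16,"turn": 0}

```text
clock: 30.55
position: [0.4902, 0.0807, 0.1963]
ee_rot: [0.756, 3.026, 0.03]
force: [0.3, 1.2, -0.2]
width: 0.519
```

```bash
python3 - <<'E'
from h import *
t=get_image("top");s=get_image("side")
a=cv2.resize(t[185:305,130:530,::-1],(800,240));b=cv2.resize(s[160:440,230:450,::-1],None,fx=1.27,fy=1.27)
v=cv2.resize(s[165:215,245:345,::-1],(500,250))
c=np.zeros((600,800,3),np.uint8);c[:240]=a;c[240:240+b.shape[0],:b.shape[1]]=b;c[240:490,300:800]=v
cv2.imwrite("pics/fin.png",c);o=observe();print(o['clock'],o['position'],o['width'],o['force'])
E
```

```text
30.65 [0.49038232 0.08643754 0.19607689] 0.5252473612835661 [-0.18086385  0.9776198  -0.52958582]
```

View pics/fin.png

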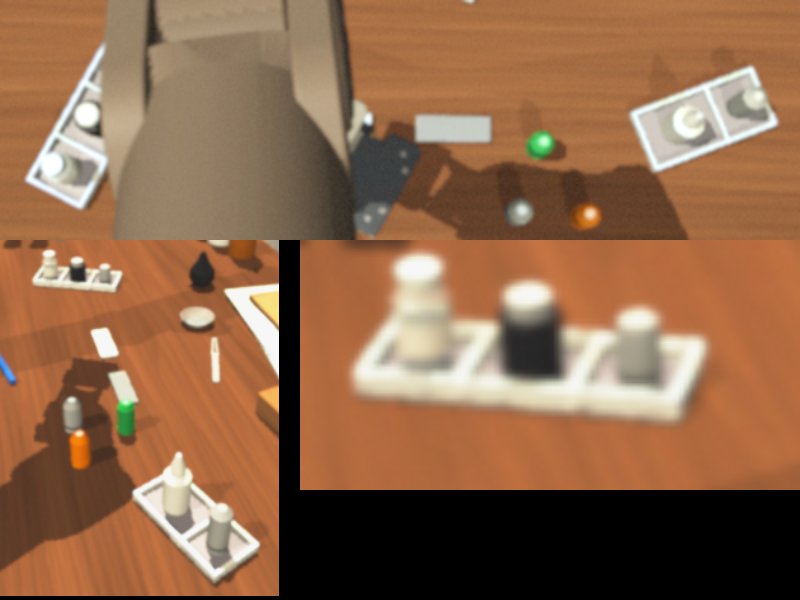

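The side view shows all five items upright in their compartments. The middle objective and both decoys are untouched, and the arm is clear.

```bash
python3 -c "
from cell import *
print(sign_off())"
```

```text
the job is handed in; nothing more can be done
None
```

I made up both kits and handed the job in at about 31 s on the robot's clock. No verdict was reported.

- **Oil-immersion kit (done first):** the longest objective is in the smaller compartment of tray_two and the dropper bottle is in the larger one.
- **Pond-life kit:** the eyepiece is in the middle of tray_three, with the shortest objective and the vial in the two end compartments.
- **Left alone:** the middle-length objective and the green and orange look-alikes are where they stood.

My last pictures showed all five items upright in their compartments and the gripper clear at about 0.20 m height. The arm hid part of tray_three in the final top view, so the vial and eyepiece were confirmed there from both views. For the short objective I relied on the final side view and an earlier clear top view.

Three things did not go cleanly:
- **Dropper bottle:** my first grip was about 5 mm off centre, so I released and regripped it before lifting.
- **Refused move:** one call was rejected because I left out the turn value, and nothing moved.
- **Tool tilt:** the tool was tilted by about 1° by the end. I saw no effect on the placements.

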